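# Lock the rotator spindle with its split clip

### The job

Lock the spindle of the sloping rotator head: swing its dust cover on its single pin about a quarter turn aside, up the slope, so that the spindle lies open, then take the fork tool from its rest and with the fork (never touching the clip with the fingers) push the split clip along its chute until it snaps fully home round the spindle. Leave the cover open, lay the fork back level in its rest, let go, and do not knock the vials about.

Things in the scene. Friction and masses are not known exactly. Their poses are not given: they have to be found in the camera images.
- deck: Sloping aluminium plate (the head's face), fixed on legs, 120 mm up the slope x 175 mm, tilted 30 deg so it faces the robot. Origin: on its surface at the spindle's axis, 95 mm above the table. Axes: x up the slope (away from robot), y level along the chute (to the robot's left), z off the plate. It ends at y +85 and -90 mm, x +-60 mm.
- spindle_top (a point): Top of the steel spindle that stands on the deck's origin, 30 mm above the deck: groove core 24 mm diameter from the deck to 16 mm up, then a cap of 36 mm diameter.
- chute_end (a point): Middle of the chute's open end on the deck surface, deck y +85 mm, where the fork comes in. Two rails 6 mm high, inner faces at deck x = +-29.5 mm, run from here to y +14 mm. The fork must tilt 30 deg with the deck to lie flat in the chute; beyond this end the fingers have free room.
- cover (a joint): Dust cover, steel plate 50 x 104 mm, 35 mm above the deck, turning parallel to it on one pin. 0: closed, along deck +y over the spindle; grows as its free end swings up the slope, stop at 1.8 rad. Stays where left (under 1 N at the knob). Starts at 0 to 0.2. A skirt at its free end hangs to 9 mm above the deck at y +29 mm and bars the clip's way.
- cover_pin (a point): Axis of the cover's pin (parallel to deck z) at the cover's height, at deck x 0, y -64 mm.
- cover_knob (a point): Middle of the cover's black round knob, 18 mm diameter, 26 mm long along deck z, 58 mm above the deck, 74 mm from the pin.
- clip: Dark steel split clip (U shape), 56 mm wide, 61 mm long, 12 mm thick, lying on the deck in the chute, mouth towards the spindle. Origin: centre of its seat, on its underside; fully home it coincides with the deck's origin. Axes as the deck's. Two sprung jaws spread past the spindle (5 to 15 N of push along deck -y) and snap in. Starts 48 to 62 mm from home along deck +y.
- clip_back (a point): Middle of the clip's back face (the face to push, 56 mm wide), at clip y +26.6 mm, half way up its thickness (6 mm above the deck). Here a tab, 12 mm wide and 12 mm thick, stands out 20 mm towards +y; the fork's tines go either side of it.
- fork: Fork tool, 192 mm long, 0.14 kg. Origin: middle of its black handle bar (x -65 to +60 mm, 18 mm wide in y, 20 mm high in z). Axes: x towards the tines, z up as it lies in the rest. A neck 12 mm wide, 6 mm thick, then a crossbar at x 79 to 93 mm, 40 mm wide, 6 mm thick, carry the two tines.
- fork_tip (a point): Midpoint between the fork's tine tips, at fork x +127 mm, y 0, z 0. The tines are 34 mm long, 9 mm wide, 6 mm thick, with a 22 mm gap between them.
- fork_rest: Grey plastic rest fixed to the table on four feet, base plate 130 x 60 mm, its top 36 mm above the table. Origin: at table height under its centre; x along the lying fork, towards its tines at the start. Two open saddles at x +-52 mm, 8 mm thick, floor at 54 mm, cheeks to 72 mm height, 32 mm apart: the lying fork's origin is 64 mm above the rest's origin. 96 mm free between the saddles.
- white_vial: Bystander: small white-capped vial, 24 mm diameter, 32 mm tall, origin under its centre.
- wash_vial: Bystander: wide vial with a screw lid, 44 mm diameter, 48 mm tall, origin under its centre.

How it is judged:
By the outcome, as a careful person would: the job done as asked, in the order asked, and still so for the second after the job is handed in, with the robot touching nothing.
It also fails if it takes over 61 s, if anything falls off the work surface, if the arm or the gripper's body presses on something with over 40 N, if the wrist force passes 120 N, or if a joint passes its speed limit or range.

### The arm

A 6-joint arm with a two-finger parallel gripper is mounted at the origin on the work surface; the furniture and walls round the work are solid. World frame = base frame: x ahead of the robot, y to its left, z up, the work surface at z = 0. Lengths are in m, angles in rad, forces in N, time in s.
With the tool pointing down it reaches from about 0.35 to 0.775 m from the base axis. Payload 7.3 kg.
Tool frame: the origin (TCP) lies midway between the tips of the shut fingers; the grasp point (between the pads) lies 19 mm behind it; x points along the fingers, y is the direction in which the jaws open and shut, and the axes are right-handed (so a half turn about x gives the same grasp; the last joint's range is limited). The gripper opens to 92 mm and grips with 3 to 60 N. Pads are 19 mm wide; open, the fingers measure 130 mm over their backs; the gripper's body (75 mm by 190 mm) begins 47 mm behind the grasp point.
Start: joints at [-1.263, 0.342, 1.524, -0, 1.275, -0.146], TCP at [0.23, -0.472, 0.227] pointing down, gripper open.
Joint ranges: [-2.53, 2.53], [-0.77, 2.02], [0.04, 2.7], [-1, 4.14], [0.28, 2.66], [-3.11, 3.11]. Speed limits (rad/s): [2.57, 2.57, 3.14, 3.14, 3.14, 3.14].

### API

Orientations are given as a unit quaternion [w, x, y, z].
In Python, from bench import read_state, viewer, order gives the robot as it stands.
- The arm moves only by the tool send_rows, never from a script. Its argument "moves" is a list that holds one entry, the list of rows, each a list of 5 numbers: the shift along the tool's x, y, z in mm, then the turn about the tool's x in rad, then the finger opening in mm, from 0 to 91.8. In form: [[[dx, dy, dz, turn, gripper], ...]]. A call has 1 to 12 rows; each row shifts and turns the commanded pose from where the row before left it, along the tool's axes as they then stand; what a row does not reach is not made up. A row lasts 1/8 s, in which the tool goes at most 62.5 mm and 10.7 degrees, less where a joint would pass 70% of its speed; a pose out of reach is approached as far as the arm can. A call is refused whole if a number of a shift passes 62.5 or a number of a turn 0.188, either way. A call with a gripper value outside its range is refused whole. The fingers move at their own pace and stop on an object; "squeeze" is the grip in N (left out, the last holds). Time passes only in rows, so rows that do not move let the fingers close. It gives the time, the measured TCP pose, the force and the opening at its end, in the units of the state.
- read_state(): the state, without advancing time (a new reading comes with each control period).
- viewer.snapshot(name): name is "side" or "top" or "wrist"; returns the picture (400x640x3 uint8, red, green, blue); there is no depth.
- viewer.camera_params(name): a dict with "vertical_fov" (degrees; the focal length in pixels is half the picture's height over the tangent of half this angle, whatever the lens; pixels are square), "cx", "cy" (the principal point, pixels), "pose" (4x4, takes a point from camera to world coordinates). Camera axes: x right, y up, looking along -z (the intrinsics and any distortion apply to the point x, -y, -z); pixel columns grow to the right and rows downward; lengths in m; the calibration is good to about 2 mm. A picture is of the moment at which its call begins: read the wrist's pose just before it. camera_params takes no time and is no camera call; for the wrist camera it gives the pose at the moment of the call.
- order.close_job(): hands the job in, once; it reports no verdict.
The state is a dict: "time": time; "qpos": joint angles; "joint_velocities": joint speeds; "joint_efforts": joint torques, N m; "eef_pos": TCP position; "ee_rot": TCP orientation; "contact_force": force on the tool from outside, world axes, zero at the start; "ft_torque": the same for the moment, N m; "width": opening from 0.0 (shut) to 1.0 (fully open).
Only numpy, scipy, OpenCV 4.12 (cv2) and the standard library are available. Lean on these libraries where they do the work, as an engineer would, in place of code of your own. Each camera call takes 0.05 s, during which the arm holds its last target.

## Working session

There is one attempt and no reset: what is moved stays moved. The work goes in short steps, Python scripts to look and compute and a tool call to move; the robot and the scene stay as the last step left them, time stands still between calls to the robot, and variables do not carry over. Pictures are saved under pics/ and viewed, and the job is handed in when it is done.

Besides the shell and the picture viewer there is one more tool, called after "Call:" as name([rows], argument=value, ...), one row to a line, values as JSON. send_rows: Moves the arm, as the interface text tells. Its arguments: {"type":"object","properties":{"moves":{"type":"array"},"squeeze":{"type":"number"}},"required":["moves"]}

```bash
ls; mkdir -p pics; python3 - <<'E'
from bench import read_state, viewer, order
import cv2, numpy as np
np.set_printoptions(precision=4,suppress=True)
s=read_state(); print(s)
for n in ("side","top","wrist"):
    p=viewer.camera_params(n); print(n,p)
    im=viewer.snapshot(n); cv2.imwrite(f"pics/{n}0.png",im[:,:,::-1])
E
```

```text
pics
{'time': 0.0, 'qpos': array([-1.263 ,  0.3428,  1.5251, -0.    ,  1.2754, -0.146 ]), 'joint_velocities': array([ 0.0006,  0.0005, -0.0003, -0.0001, -0.0001, -0.0018]), 'joint_efforts': array([  0.0001, -43.1238, -24.4223,   0.0717,   0.0558,  -0.0001]), 'eef_pos': array([ 0.23  , -0.4715,  0.226 ]), 'ee_rot': array([-0.1585, -0.6889, -0.1596,  0.689 ]), 'contact_force': array([-0.4967,  0.2481, -0.7014]), 'ft_torque': array([-0.0068, -0.0191,  0.0341]), 'width': 1.0018388300075498}
side {'vertical_fov': 53.501145493788215, 'cx': 319.73864906374337, 'cy': 198.63177074842167, 'pose': array([[-0.9856,  0.1476, -0.083 ,  0.4304],
       [-0.1693, -0.8555,  0.4893,  0.4963],
       [ 0.0012,  0.4963,  0.8681,  0.9544],
       [ 0.    ,  0.    ,  0.    ,  1.    ]])}
top {'vertical_fov': 52.34607938756437, 'cx': 331.0256615590275, 'cy': 200.83549465819183, 'pose': array([[-0.024 ,  0.9778, -0.2079,  0.2803],
       [-0.9997, -0.0238,  0.0033,  0.0334],
       [-0.0018,  0.208 ,  0.9781,  1.2945],
       [ 0.    ,  0.    ,  0.    ,  1.    ]])}
wrist {'vertical_fov': 59.46689602146416, 'cx': 315.6307349419671, 'cy': 197.4394153824553, 'pose': array([[ 0.4378,  0.8562,  0.2743,  0.3038],
       [-0.8991,  0.4173,  0.1324, -0.4355],
       [-0.0011, -0.3045,  0.9525,  0.3827],
       [ 0.    ,  0.    ,  0.    ,  1.    ]])}
```

View pics/side0.png

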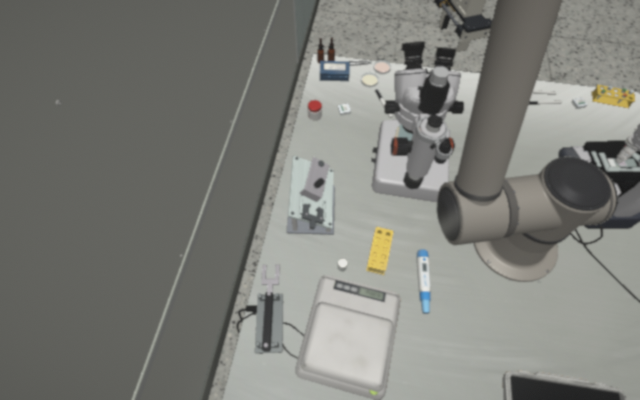

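View pics/top0.png

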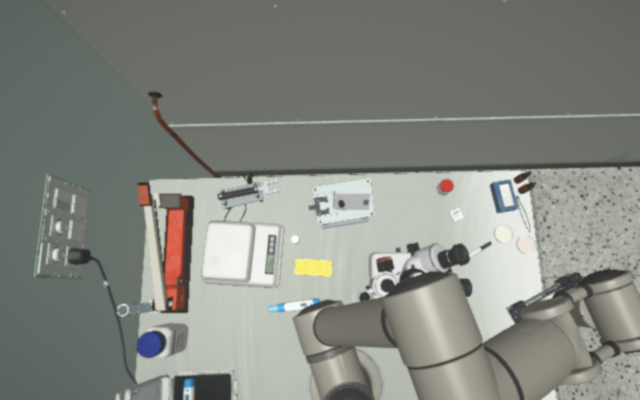

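View pics/wrist0.png

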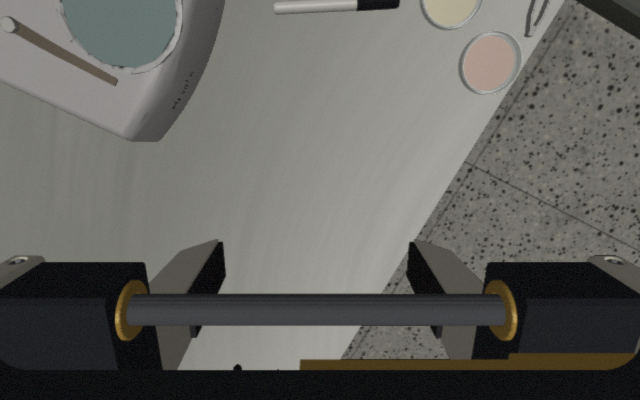

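The top view shows the deck near (342,203), the clip near (318,207), the fork rest near (243,195), the white vial near (295,239) and the red vial near (446,186). I'll zoom in next.

```bash
cat > h.py <<'E'
from bench import read_state, viewer, order
import cv2, numpy as np
from scipy.spatial.transform import Rotation as R
np.set_printoptions(precision=4,suppress=True)
def cam(n,p=None):
    p=p or viewer.camera_params(n); f=200/np.tan(np.radians(p['vertical_fov']/2)); return p,f
def ray(n,u,v,p=None):
    p,f=cam(n,p); d=np.array([(u-p['cx'])/f,-(v-p['cy'])/f,-1]); P=p['pose']; d=P[:3,:3]@d; return P[:3,3],d/np.linalg.norm(d)
def onz(n,u,v,z,p=None):
    o,d=ray(n,u,v,p); return o+d*(z-o[2])/d[2]
def onplane(n,u,v,q,nn,p=None):
    o,d=ray(n,u,v,p); return o+d*(np.dot(np.array(q)-o,nn)/np.dot(d,nn))
def tri(r1,r2):
    (o1,d1),(o2,d2)=r1,r2
    A=np.stack([d1,-d2],1); t=np.linalg.lstsq(A,o2-o1,rcond=None)[0]
    a,b=o1+t[0]*d1,o2+t[1]*d2; return (a+b)/2,np.linalg.norm(a-b)
def proj(n,X,p=None):
    p,f=cam(n,p); c=np.linalg.inv(p['pose'])@np.append(X,1); return np.array([p['cx']+f*c[0]/-c[2],p['cy']-f*c[1]/-c[2]])
def crop(src,dst,x0,y0,w,h,s):
    im=cv2.imread(src)[y0:y0+h,x0:x0+w]; cv2.imwrite(dst,cv2.resize(im,None,fx=s,fy=s,interpolation=cv2.INTER_CUBIC))
E
python3 - <<'E'
from h import *
crop('pics/top0.png','pics/topc.png',200,165,190,90,4)
crop('pics/side0.png','pics/sidec.png',230,140,120,220,2.7)
crop('pics/side0.png','pics/sided.png',280,145,70,100,6)
E
```

```text
(no output)
```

View pics/topc.png

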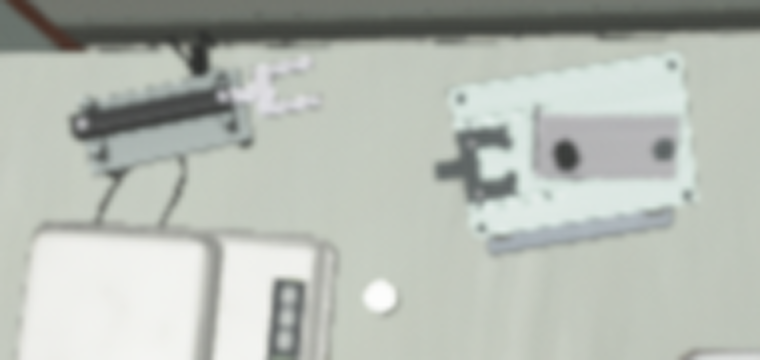

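View pics/sided.png

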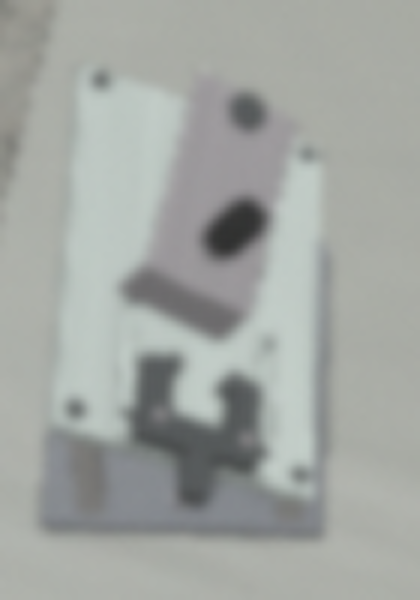

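View pics/sidec.png

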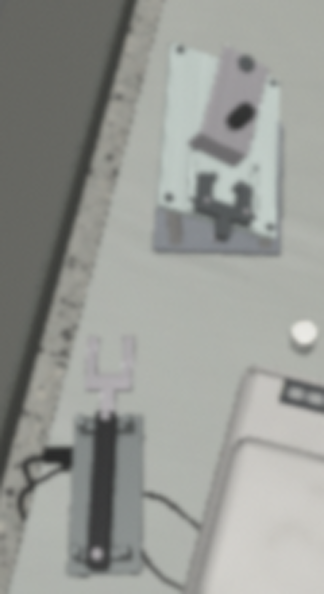

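```bash
python3 - <<'E'
from h import *
T=lambda a:((a[0]+.5)/4-.5+200,(a[1]+.5)/4-.5+165)
S=lambda a:((a[0]+.5)/6-.5+280,(a[1]+.5)/6-.5+145)
tp=[(460,98),(672,64),(688,195),(481,227)]
sd=[(75,408),(100,78),(307,152),(300,474)]
P=[]
for a,b in zip(tp,sd):
    X,e=tri(ray('top',*T(a)),ray('side',*S(b))); P.append(X); print(X,e)
P=np.array(P)
c=P.mean(0);print('c',c)
y=(P[0]+P[3]-P[1]-P[2]);y/=np.linalg.norm(y);x=(P[0]+P[1]-P[2]-P[3]);x/=np.linalg.norm(x)
print('y',y,'x',x,'norm',np.cross(x,y), 'slope',np.degrees(np.arcsin(x[2])), 'yaw',np.degrees(np.arctan2(-y[0],y[1])),np.degrees(np.arctan2(x[1],x[0])))
print(np.linalg.norm(P[0]-P[1]),np.linalg.norm(P[3]-P[2]),np.linalg.norm(P[0]-P[3]),np.linalg.norm(P[1]-P[2]))
# knob top & pin
print('knob',tri(ray('top',*T((566,154))),ray('side',*S((236,228)))))
print('pin',tri(ray('top',*T((664,150))),ray('side',*S((248,111)))))
# fork
for z in (.064,):
  for a in [(85,124),(226,95),(313,65),(321,101)]: print('fork top',onz('top',*T(a),z))
print('white',onz('top',*T((380,297)),.032))
print('red',onz('top',446,186,.048))
E
```

```text
[0.5668 0.077  0.1241] 0.0020675685274693196
[ 0.5888 -0.0808  0.1238] 0.0017508559260666454
[ 0.4997 -0.094   0.0703] 0.0025749550992823105
[0.4781 0.0646 0.0712] 0.001515527463238244
c [ 0.5333 -0.0083  0.0974]
y [-0.1365  0.9906  0.0036] x [0.8517 0.1224 0.5094] norm [-0.5042 -0.0726  0.8605] slope 30.626800652352404 yaw 7.846657309514179 8.18039548134135
0.15940310854790468 0.1600448731625458 0.10398115135263664 0.10479844626355261
knob (array([0.5162, 0.0008, 0.1516]), np.float64(0.0007630017320954107))
pin (array([ 0.523 , -0.0719,  0.1279]), np.float64(0.0020978937405508667))
fork top [0.5667 0.3705 0.064 ]
fork top [0.5872 0.2615 0.064 ]
fork top [0.6097 0.1938 0.064 ]
fork top [0.5806 0.1875 0.064 ]
white [0.4305 0.1453 0.032 ]
red [ 0.5843 -0.3345  0.048 ]
```

Deck is solved: slope about 30.6°, yaw about 8°, screws 160 × 104 mm, and the pin matches its given place. Next I need the fork, cover angle, clip and wall clearance.

```bash
python3 - <<'E'
from h import *
yaw=np.radians(8.0); t=np.radians(30)
x=np.array([np.cos(t)*np.cos(yaw),np.cos(t)*np.sin(yaw),np.sin(t)]);y=np.array([-np.sin(yaw),np.cos(yaw),0]);n=np.cross(x,y)
O=np.array([.5333,-.0083,.0974])+.0025*y; O[2]=.0955
D=np.stack([x,y,n],1); np.savez('deck.npz',O=O,D=D); print('O',O); print(D)
T=lambda a:((a[0]+.5)/4-.5+200,(a[1]+.5)/4-.5+165)
S=lambda a:((a[0]+.5)/6-.5+280,(a[1]+.5)/6-.5+145)
k=D.T@(np.array([.5162,.0008,.1516])-O);print('knob deck',k, np.arctan2(k[0],k[1]+.064))
k=onplane('top',*T((566,154)),O+.071*n,n); k=D.T@(k-O);print('knobtop deck',k, np.arctan2(k[0],k[1]+.064))
# clip: tab end & corners in top, z=12 plane
for a in [(436,170),(456,130),(512,190),(505,135),(470,196)]:
    print('clip',D.T@(onplane('top',*T(a),O+.012*n,n)-O))
for a in [(195,505),(160,358),(135,430),(240,465)]:
    print('clip side',D.T@(onplane('side',*S(a),O+.012*n,n)-O))
# fork mask
im=cv2.imread('pics/top0.png'); g=im.max(2)
m=np.zeros_like(g); m[180:205,215:262]=(g[180:205,215:262]<75)
c=max(cv2.findContours(m,0,2)[0],key=cv2.contourArea); r=cv2.minAreaRect(c); b=cv2.boxPoints(r); print(r)
B=np.array([onz('top',*q,.070) for q in b]); print(B)
# side fork
S2=lambda a:((a[0]+.5)/2.7-.5+230,(a[1]+.5)/2.7-.5+140)
for a in [(105,415),(98,566)]: print('sidefork',onz('side',*S2(a),.074))
for a in [(95,338),(132,338)]: print('sidetine',onz('side',*S2(a),.067))
for a in [(310,61),(319,102)]: print('toptine',onz('top',*T(a),.067))
# walls
def pl(n,a,b):
    o,d=ray(n,*a);_,e=ray(n,*b);q=np.cross(d,e);return q/np.linalg.norm(q),o
n1,o1=pl('top',(170,125),(640,114));n2,o2=pl('side',(135,400),(280,0))
d=np.cross(n1,n2);d/=np.linalg.norm(d)
p=np.linalg.lstsq(np.array([n1,n2,d]),np.array([n1@o1,n2@o2,0]),rcond=None)[0]; print('wall line',p,d)
print('table edge',onz('top',250,178,0), onz('side',230,370,0))
print('scale',onz('top',*T((215,235)),.05),onz('top',*T((335,245)),.05),onz('top',*T((30,235)),.05))
Rm=R.from_quat(np.roll(read_state()['ee_rot'],-1)).as_matrix(); print(Rm)
E
```

```text
O [ 0.533  -0.0058  0.0955]
[[ 0.8576 -0.1392 -0.4951]
 [ 0.1205  0.9903 -0.0696]
 [ 0.5     0.      0.866 ]]
knob deck [0.0145 0.0089 0.0564] 0.1961239279705947
knobtop deck [0.0191 0.0098 0.071 ] 0.2526117507560984
clip [0.003  0.1038 0.012 ]
clip [0.0313 0.0843 0.012 ]
clip [-0.0222  0.0503  0.012 ]
clip [0.0214 0.0491 0.012 ]
clip [-0.0215  0.082   0.012 ]
clip side [0.0042 0.11   0.012 ]
clip side [0.0231 0.0498 0.012 ]
clip side [0.0323 0.0849 0.012 ]
clip side [-0.0154  0.0871  0.012 ]
((237.46153259277344, 194.8076629638672), (1.3728127479553223, 33.535858154296875), 78.69007110595703)
[[0.5596 0.3686 0.07  ]
 [0.578  0.2675 0.07  ]
 [0.5737 0.2666 0.07  ]
 [0.5554 0.3676 0.07  ]]
sidefork [0.5864 0.2615 0.074 ]
sidefork [0.5641 0.3784 0.074 ]
sidetine [0.612  0.1948 0.067 ]
sidetine [0.5803 0.1894 0.067 ]
toptine [0.6122 0.1958 0.067 ]
toptine [0.5791 0.1887 0.067 ]
wall line [0.6153 0.0845 0.5078] [ 0.1366  0.937  -0.3214]
table edge [0.6388 0.294  0.    ] [0.6439 0.4244 0.    ]
scale [0.4795 0.271  0.05  ] [0.4694 0.1782 0.05  ] [0.483 0.414 0.05 ]
[[-0.0003  0.4384 -0.8988]
 [ 0.0011 -0.8988 -0.4384]
 [-1.     -0.0011 -0.0002]]
```

```bash
python3 - <<'E'
from h import *
def pl(n,a,b):
    o,d=ray(n,*a);_,e=ray(n,*b);q=np.cross(d,e);return q/np.linalg.norm(q),o
L={'t_thin':('top',(170,125),(640,114)),'t_strip':('top',(220,177),(640,164)),'s_thin':('side',(135,400),(278,0)),'s_base':('side',(213,380),(318,10)),'s_edge':('side',(232,380),(320,40))}
E={k:pl(*v) for k,v in L.items()}
for k,(q,o) in E.items(): print(k,q)
for a in ('t_thin','t_strip'):
  for b in ('s_thin','s_base','s_edge'):
    A=np.array([E[a][0][[0,2]],E[b][0][[0,2]]]); o1=E[a][1];o2=E[b][1]
    print(a,b,np.linalg.solve(A,[E[a][0]@o1-E[a][0][1]*.2,E[b][0]@o2-E[b][0][1]*.2]))
E
python3 - <<'E'
import sys; sys.path.insert(0,'.')
from h import *
crop('pics/top0.png','pics/topw.png',150,80,200,130,4)
crop('pics/side0.png','pics/sidew.png',130,150,200,200,3)
E
```

```text
t_thin [-0.92   -0.0002 -0.3918]
t_strip [-0.962  -0.0073 -0.2728]
s_thin [-0.923  -0.0023 -0.3847]
s_base [-0.9686  0.005  -0.2484]
s_edge [-0.978   0.0017 -0.2086]
t_thin s_thin [0.7103 0.2848]
t_thin s_base [0.4347 0.9319]
t_thin s_edge [0.4348 0.9317]
t_strip s_thin [0.2569 1.3727]
t_strip s_base [ 0.9345 -1.017 ]
t_strip s_edge [0.595  0.1802]
```

View pics/sidew.png

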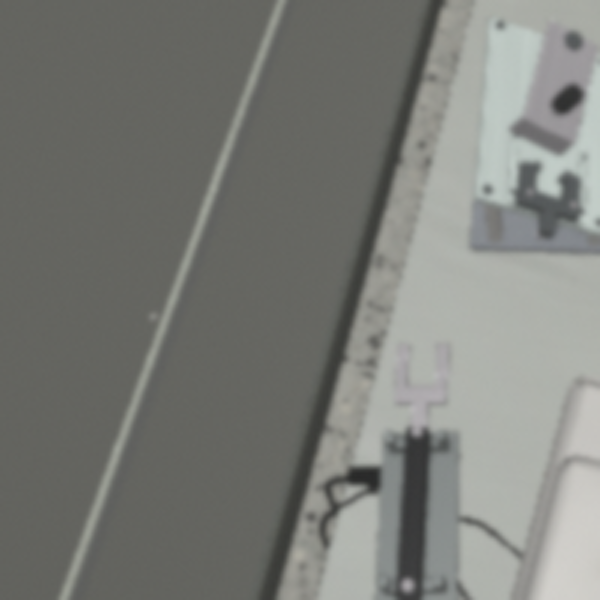

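View pics/topw.png

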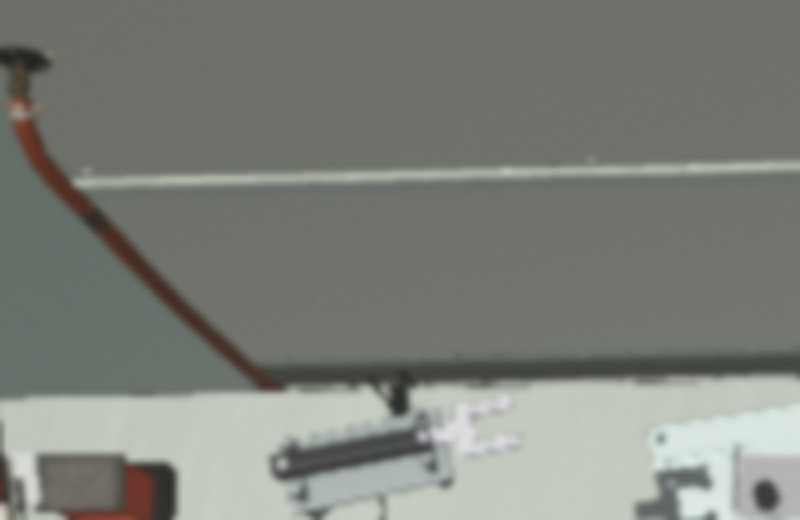

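Wall face is at x≈0.71, clear of a gripper reaching x≈0.67 at the rest. The microscope sits between the start and the deck, so I'll size it before crossing.

```bash
python3 - <<'E'
from h import *
crop('pics/top0.png','pics/topm.png',350,220,190,100,4)
crop('pics/side0.png','pics/sidem.png',360,30,110,180,3.3)
E
```

```text
(no output)
```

View pics/topm.png

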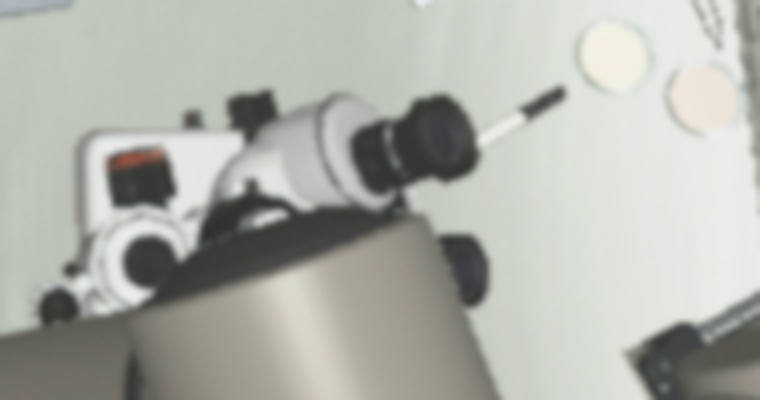

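View pics/sidem.png

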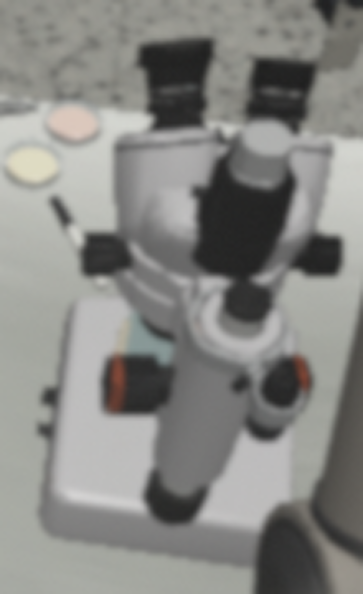

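```bash
python3 - <<'E'
from h import *
T=lambda a:((a[0]+.5)/4-.5+350,(a[1]+.5)/4-.5+220)
S=lambda a:((a[0]+.5)/3.3-.5+360,(a[1]+.5)/3.3-.5+30)
for k,a,b in [('eyepiece',(440,140),(178,50)),('polecap',(150,262),(246,300)),('leftknob',(140,185),(140,384)),('headlobe',(250,105),(100,255))]:
    print(k,*tri(ray('top',*T(a)),ray('side',*S(b))))
for a in [(85,150),(300,130)]: print('base',onz('top',*T(a),.03))
for b in [(45,520),(255,555),(80,305)]: print('base',onz('side',*S(b),.03))
E
```

```text
eyepiece [ 0.3476 -0.2603  0.3606] 0.0025796524445110456
polecap [ 0.2838 -0.0989  0.3051] 0.0030484364629132154
leftknob [ 0.3334 -0.1095  0.1927] 0.0005475837723856903
headlobe [ 0.3781 -0.1747  0.25  ] 0.002508087762792456
base [ 0.3686 -0.0895  0.03  ]
base [ 0.3799 -0.2563  0.03  ]
base [ 0.3809 -0.085   0.03  ]
base [ 0.2089 -0.0808  0.03  ]
base [ 0.3731 -0.3199  0.03  ]
```

Call:
send_rows([
  [[-55,0,0,0.157,91],[-55,0,0,0.157,91],[-55,0,-30,0,91],[0,0,-55,0,91],[0,0,-55,0,60],[0,0,-55,0,60],[0,0,-55,0,60],[0,-4,-50,0,60]],
], squeeze=10)

```text
time: 1.15
eef_pos: [0.5283, -0.4256, 0.3909]
ee_rot: [-0.049, -0.705, -0.05, 0.706]
contact_force: [-0.2, -0.9, -0.6]
width: 0.66
```

Call:
send_rows([
  [[0,-52,-4,0,60],[0,-52,-4,0,60],[0,-52,-4,0,50],[0,-52,-4,0,50],[0,-52,-4,0,50],[15,-52,-4,0,50],[25,-52,-4,0,50],[25,-40,0,0,50],[25,-15,0,0,50],[0,0,0,0,50]],
])

```text
time: 2.4
eef_pos: [0.4948, -0.0062, 0.3001]
ee_rot: [-0.05, -0.704, -0.05, 0.707]
contact_force: [-1.2, -0.2, 0.6]
width: 0.544
```

```bash
python3 - <<'E'
from h import *
import pickle
p=viewer.camera_params('wrist'); im=viewer.snapshot('wrist'); cv2.imwrite('pics/w1.png',im[:,:,::-1]); pickle.dump(p,open('w1.pkl','wb')); print(p['pose'])
cv2.imwrite('pics/s1.png',viewer.snapshot('side')[:,:,::-1])
s=read_state();print(s['eef_pos'],s['qpos'],s['time'])
d=np.load('deck.npz');O,D=d['O'],d['D']
for th in (0,.1,.2): print(th,proj('wrist',O+D@[.074*np.sin(th),-.064+.074*np.cos(th),.071],p))
E
```

```text
[[ 0.1407  0.9418  0.3054  0.5766]
 [-0.99    0.1341  0.0427  0.0053]
 [-0.0007 -0.3084  0.9513  0.4564]
 [ 0.      0.      0.      1.    ]]
[ 0.4964 -0.0078  0.3023] [-0.17    0.2387  1.4597 -0.0004  1.4425  1.2611] 2.5
0 [309.9866 179.4194]
0.1 [310.3191 173.3983]
0.2 [311.5273 167.2208]
```

View pics/w1.png

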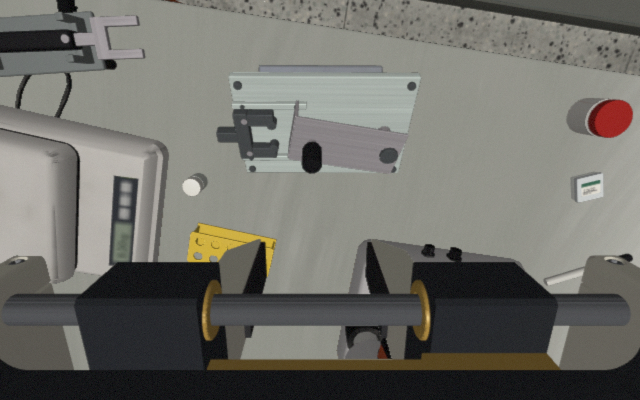

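View pics/s1.png

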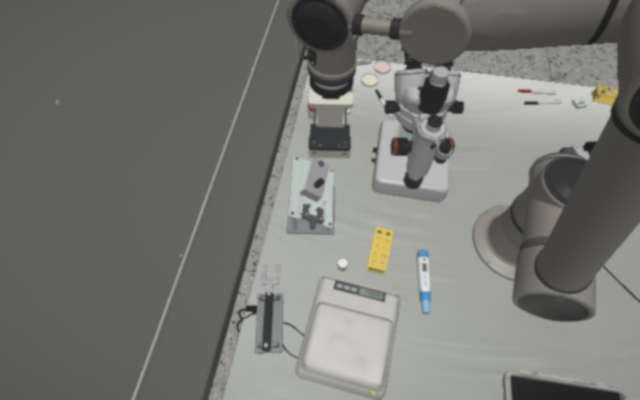

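The wrist view shows the knob's top end near (312,165). I predicted (311.5,167) for 0.2 rad, so the cover stands at about 0.2. Descending over the knob.

Call:
send_rows([
  [[0,-5,-17,0,50],[45,0,0,0,50],[45,0,0,0,50],[45,0,0,0,45],[28,0,0,0,40],[0,0,0,0,40],[0,0,0,0,40]],
])

```text
time: 3.38
eef_pos: [0.5136, -0.0008, 0.1403]
ee_rot: [0.049, 0.706, 0.049, -0.704]
contact_force: [-0.3, -0.1, 0.2]
width: 0.433
```

```bash
python3 - <<'E'
from h import *
im=viewer.snapshot('wrist'); cv2.imwrite('pics/w2.png',im[:,:,::-1])
s=read_state();print(s['eef_pos'],s['contact_force'],s['time'])
E
```

```text
[ 0.5136 -0.0007  0.1405] [ 0.0726 -0.2843 -0.0439] 3.425
```

View pics/w2.png

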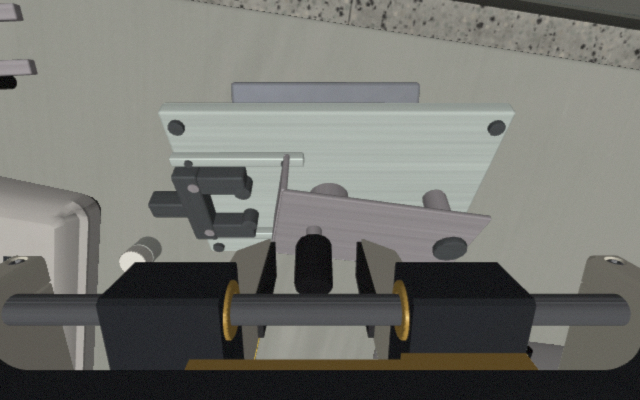

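Call:
send_rows([
  [[0,0,0,0,10],[0,0,0,0,10],[0,0,0,0,10],[0,0,0,0,10]],
], squeeze=8)

```text
time: 3.92
eef_pos: [0.5122, 0.0001, 0.1389]
ee_rot: [0.049, 0.706, 0.049, -0.705]
contact_force: [-1.4, 0.4, 3.2]
width: 0.191
```

Call:
send_rows([
  [[-6.2,3.6,-10.7,0,10],[-5.8,5.8,-10,0,10],[-5.2,7.7,-9,0,10],[-4.5,9.4,-7.7,0,10]],
])

```text
time: 4.42
eef_pos: [0.5558, -0.0176, 0.1625]
ee_rot: [0.048, 0.708, 0.051, -0.703]
contact_force: [6.3, 15.5, 9.6]
width: 0.189
```

```bash
python3 - <<'E'
from h import *
im=viewer.snapshot('wrist'); cv2.imwrite('pics/w3.png',im[:,:,::-1])
s=read_state();print(s['eef_pos'],s['contact_force'],s['ft_torque'],s['time'])
E
```

```text
[ 0.5572 -0.0193  0.1631] [ 6.7997 10.8158  9.4502] [ 2.1678 -0.9889 -0.0963] 4.475
```

View pics/w3.png

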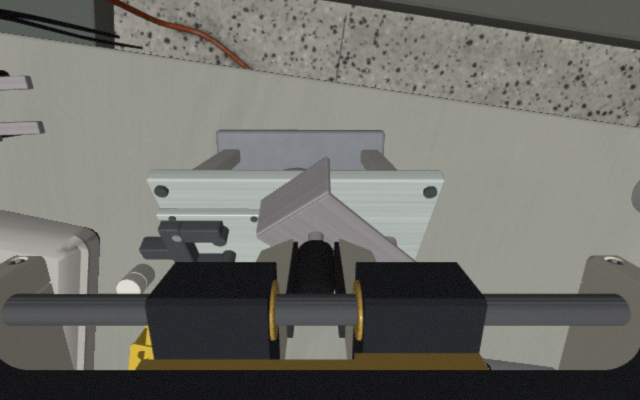

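Call:
send_rows([
  [[0,0,0,0,24],[0,0,0,0,24],[-3,10.8,-5,0,24],[-2,11.9,-3,0,24],[-1,12.6,-1,0,24],[0,12,0,0,24],[0,5,0,0,24],[0,0,0,0,24]],
])

```text
time: 5.48
eef_pos: [0.5687, -0.0722, 0.166]
ee_rot: [-0.049, -0.705, -0.049, 0.706]
contact_force: [0.5, -0.4, 0.4]
width: 0.259
```

```bash
python3 - <<'E'
from h import *
im=viewer.snapshot('wrist'); cv2.imwrite('pics/w4.png',im[:,:,::-1])
im=viewer.snapshot('top'); cv2.imwrite('pics/t4.png',im[:,:,::-1])
s=read_state();print(s['eef_pos'],s['contact_force'],s['ft_torque'],s['time'])
E
```

```text
[ 0.5688 -0.0716  0.1661] [-0.4887  0.1813  0.8042] [-0.0098  0.0224  0.0176] 5.575
```

View pics/w4.png

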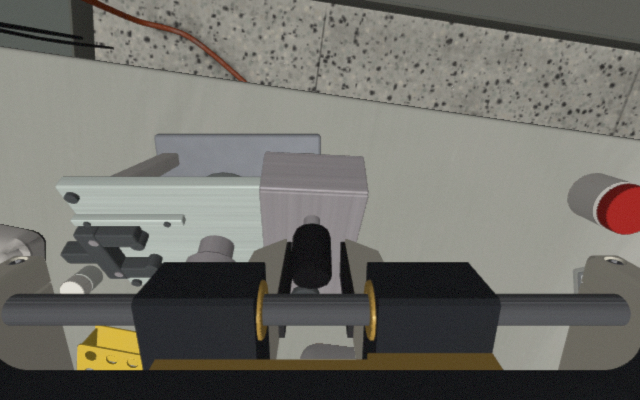

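Call:
send_rows([
  [[0,0,0,0,40],[0,0,0,0,40],[-30,0,0,0,40],[-45,0,0,0,40],[-45,0,0,0,40],[-20,0,0,0,40]],
])

```text
time: 6.32
eef_pos: [0.5697, -0.0715, 0.3094]
ee_rot: [0.05, 0.707, 0.049, -0.704]
contact_force: [0.2, -0.4, -0.9]
width: 0.435
```

```bash
python3 - <<'E'
from h import *
p=viewer.camera_params('wrist'); im=viewer.snapshot('wrist'); cv2.imwrite('pics/w5.png',im[:,:,::-1])
s=read_state();print(s['eef_pos'],s['contact_force'],s['time'])
d=np.load('deck.npz');O,D=d['O'],d['D']
for q in ([0,-.064,.036],[0,0,.03],[.052,.0775,0],[.052,-.0825,0]): print(q,proj('wrist',O+D@q,p))
for th in (1.4,1.57,1.7): print(th,proj('wrist',O+D@[.074*np.sin(th),-.064+.074*np.cos(th),.071],p))
E
```

```text
[ 0.5702 -0.0717  0.3111] [0.0901 0.4132 1.8424] 6.375
[0, -0.064, 0.036] [309.2891 215.4462]
[0, 0, 0.03] [248.1021 211.0709]
[0.052, 0.0775, 0] [166.5027 154.1919]
[0.052, -0.0825, 0] [327.6272 154.1034]
1.4 [292.27   191.4805]
1.57 [307.6537 190.5542]
1.7 [319.4828 191.0693]
```

View pics/w5.png

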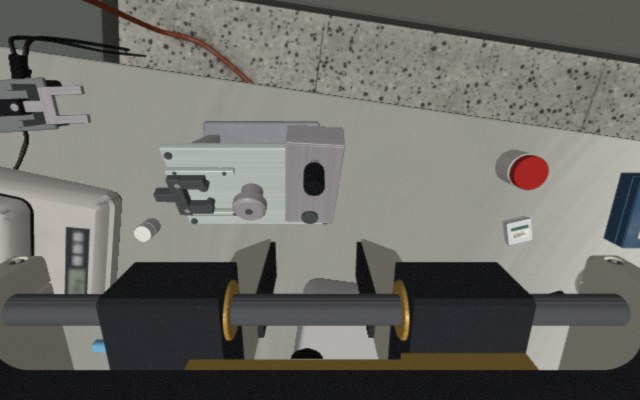

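Call:
send_rows([
  [[0,-54,0,0,40],[0,-54,0,0,40],[0,-54,0,0,40],[0,-54,0,0,40],[0,-54,0,0,40],[0,-54,0,0,40],[0,-46,0,-0.179,40],[0,0,0,-0.179,40],[0,0,0,-0.179,40],[0,0,0,-0.179,40],[0,0,0,-0.179,40]],
])

```text
time: 7.75
eef_pos: [0.5171, 0.295, 0.3053]
ee_rot: [-0.352, -0.613, -0.352, 0.614]
contact_force: [-0.4, -0.5, 0.4]
width: 0.435
```

Call:
send_rows([
  [[0,0,0,-0.179,40],[0,0,0,-0.179,40],[0,0,0,-0.179,40],[0,0,0,-0.179,40],[0,0,0,0,40]],
])

```text
time: 8.38
eef_pos: [0.5172, 0.2949, 0.3055]
ee_rot: [0.542, 0.453, 0.543, -0.454]
contact_force: [-0.5, -1.1, -0.0]
width: 0.43
```

```bash
python3 - <<'E'
from h import *
import pickle
p=viewer.camera_params('wrist'); im=viewer.snapshot('wrist'); cv2.imwrite('pics/w6.png',im[:,:,::-1]); pickle.dump(p,open('w6.pkl','wb'))
s=read_state();print(s['eef_pos'],s['contact_force'],s['qpos'],s['time'])
print(R.from_quat(np.roll(s['ee_rot'],-1)).as_matrix())
E
```

```text
[0.5172 0.2949 0.3056] [ 0.5129  0.1235 -0.0461] [ 0.3895  0.434   1.1685 -0.0001  1.5401  0.2131] 8.425
[[-0.0009  0.9845  0.1755]
 [-0.0005  0.1755 -0.9845]
 [-1.     -0.001   0.0003]]
```

View pics/w6.png

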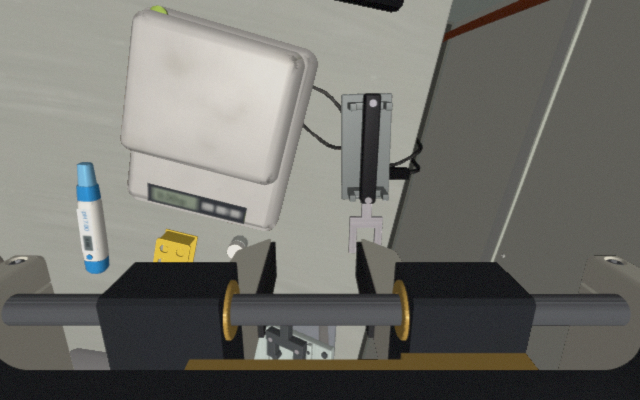

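```bash
python3 - <<'E'
from h import *
import pickle
p=pickle.load(open('w6.pkl','rb'))
im=cv2.imread('pics/w6.png'); g=im.max(2)
m=np.zeros_like(g); m[88:206,352:386]=(g[88:206,352:386]<60)
m=cv2.morphologyEx(m,cv2.MORPH_OPEN,np.ones((5,5),np.uint8))
c=max(cv2.findContours(m,0,2)[0],key=cv2.contourArea); r=cv2.minAreaRect(c); b=cv2.boxPoints(r); print(r,b)
B=np.array([onz('wrist',*q,.074,p) for q in b]); print(B, B.mean(0))
crop('pics/w6.png','pics/w6c.png',325,80,90,180,3.3)
E
```

```text
((368.8077087402344, 152.9615478515625), (16.807415008544922, 92.91228485107422), 3.1798300743103027) [[357.84   198.88  ]
 [362.9939 106.1108]
 [379.7754 107.0431]
 [374.6216 199.8123]]
[[0.572  0.2609 0.074 ]
 [0.5551 0.3643 0.074 ]
 [0.5731 0.3665 0.074 ]
 [0.5915 0.2633 0.074 ]] [0.5729 0.3138 0.074 ]
```

View pics/w6c.png

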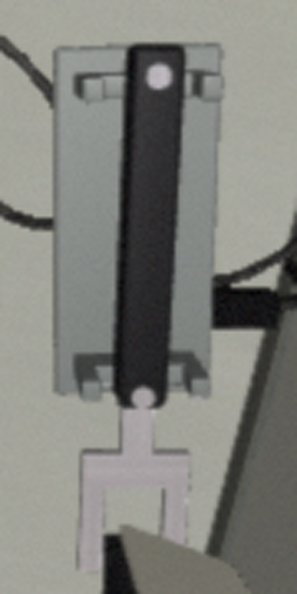

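Fork origin measured at about (0.572, 0.317), yaw about 10°, matching the top and side estimates. Going in to grasp it.

Call:
send_rows([
  [[0,30,-6,0,36],[30,28,-6,0,36],[50,0,0,0,36],[50,0,0,0,36],[50,0,0,0,36],[40,0,0,0,36],[0,0,0,0,36]],
])

```text
time: 9.3
eef_pos: [0.5701, 0.3161, 0.0826]
ee_rot: [0.541, 0.451, 0.544, -0.456]
contact_force: [-0.1, -0.6, 0.8]
width: 0.393
```

```bash
python3 - <<'E'
from h import *
im=viewer.snapshot('wrist'); cv2.imwrite('pics/w7.png',im[:,:,::-1])
s=read_state();print(s['eef_pos'],s['contact_force'],s['time'])
E
```

```text
[0.5719 0.3168 0.0855] [ 0.8479 -0.0083  1.0013] 9.35
```

View pics/w7.png

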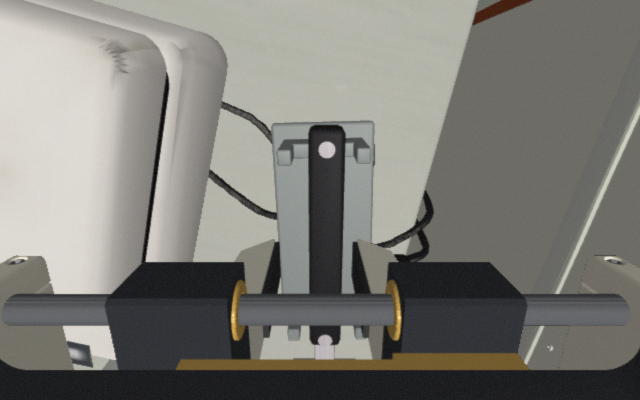

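```bash
python3 - <<'E'
from h import *
p=viewer.camera_params('wrist'); s=read_state()
for q in ((326,127),(326,150),(325,340)): 
    X=onz('wrist',*q,.074,p); d=X-s['eef_pos']; print(X, 'ty',d@[.9845,.1755,0],'tz',d@[.1755,-.9845,0])
E
```

```text
[0.5645 0.3806 0.074 ] ty 0.003956813505805055 tz -0.06407505272941429
[0.5665 0.3698 0.074 ] ty 0.004064295091995149 tz -0.05311733065170263
[0.5865 0.2608 0.074 ] ty 0.004571712844789724 tz 0.05768874307303605
```

Call:
send_rows([
  [[10,4,0,0,36],[28,0,0,0,36],[0,0,0,0,36],[0,0,0,0,5],[0,0,0,0,5],[0,0,0,0,5],[0,0,0,0,5]],
], squeeze=40)

```text
time: 10.22
eef_pos: [0.5769, 0.318, 0.0498]
ee_rot: [0.543, 0.454, 0.543, -0.452]
contact_force: [-1.9, -0.1, 5.9]
width: 0.19
```

```bash
python3 - <<'E'
from h import *
s=read_state();print(s['eef_pos'],s['contact_force'],s['ft_torque'],s['time'],s['width']*91.8)
E
```

```text
[0.5769 0.318  0.0498] [-1.9317 -0.1287  5.9003] [-0.0131  0.154  -0.0785] 10.225 17.409259585360285
```

Call:
send_rows([
  [[-12,0,0,0,5],[-25,0,0,0,5],[-40,0,0,0,5],[-30,0,0,0,5],[0,0,0,0,5]],
])

```text
time: 10.85
eef_pos: [0.5777, 0.3183, 0.1584]
ee_rot: [0.544, 0.455, 0.542, -0.451]
contact_force: [0.2, 0.1, -1.8]
width: 0.194
```

```bash
python3 - <<'E'
from h import *
s=read_state();print(s['eef_pos'],s['contact_force'],s['ft_torque'],s['time'],s['width']*91.8)
for n in('wrist','top','side'): cv2.imwrite(f'pics/{n}8.png',viewer.snapshot(n)[:,:,::-1])
crop('pics/side8.png','pics/side8c.png',200,150,200,200,3)
E
```

```text
[0.5777 0.3183 0.1584] [ 0.2002  0.1454 -1.7773] [-0.0056 -0.0307  0.0134] 10.85 17.793046836290713
```

View pics/wrist8.png

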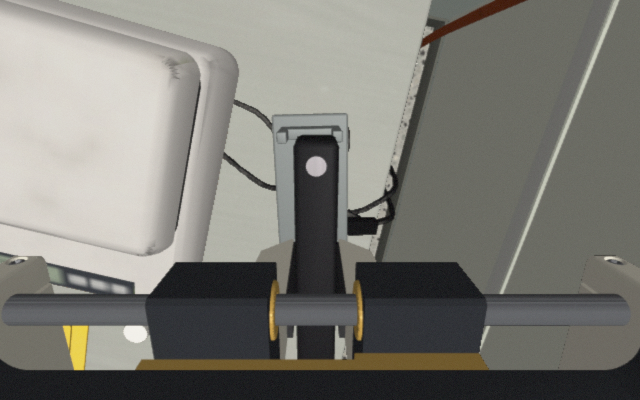

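View pics/side8c.png

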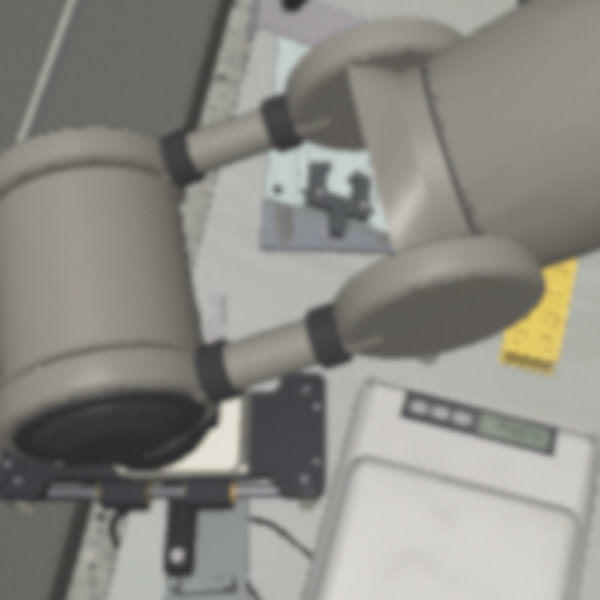

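View pics/top8.png

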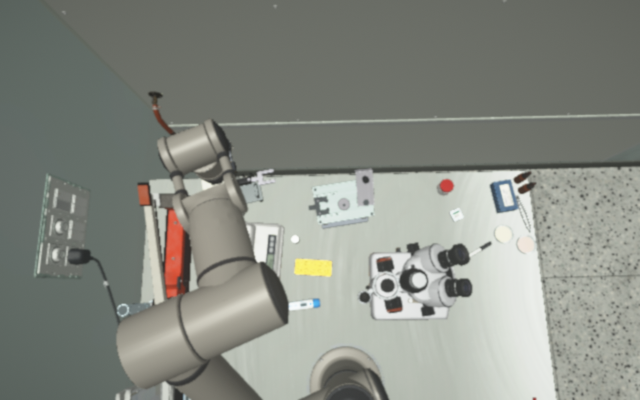

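```bash
python3 - <<'E'
from h import *
s=read_state(); p=viewer.camera_params('wrist')
Rm=R.from_quat(np.roll(s['ee_rot'],-1)).as_matrix(); E=s['eef_pos']; ty=np.r_[Rm[:2,1],0]; tz=np.r_[Rm[:2,2],0]; up=np.array([0,0,1])
F=lambda x,y,z:E+tz*x+ty*(-y)+up*(.0142+z)
for off in(-.002,0,.002): print(off,'tail top',proj('wrist',F(-.065+off,0,.01),p),'screw',proj('wrist',F(-.055+off,0,.01),p))
for y in(.0155,-.0155): print('tines',proj('top',F(.127,y,.003)),proj('side',F(.127,y,.003)))
print('xbar',proj('top',F(.086,0,.003)),proj('top',F(.12,.0155,-.02)))
crop('pics/top8.png','pics/top8c.png',230,155,60,45,12)
E
```

```text
-0.002 tail top [317.634  129.8369] screw [317.607  156.2717]
0 tail top [317.6285 135.222 ] screw [317.6018 161.4148]
0.002 tail top [317.623  140.5573] screw [317.5966 166.5114]
tines [274.4481 180.3016] [272.9541 247.623 ]
tines [272.5661 170.0669] [258.3483 247.7501]
xbar [259.3744 177.9818] [273.1673 182.8089]
```

View pics/top8c.png

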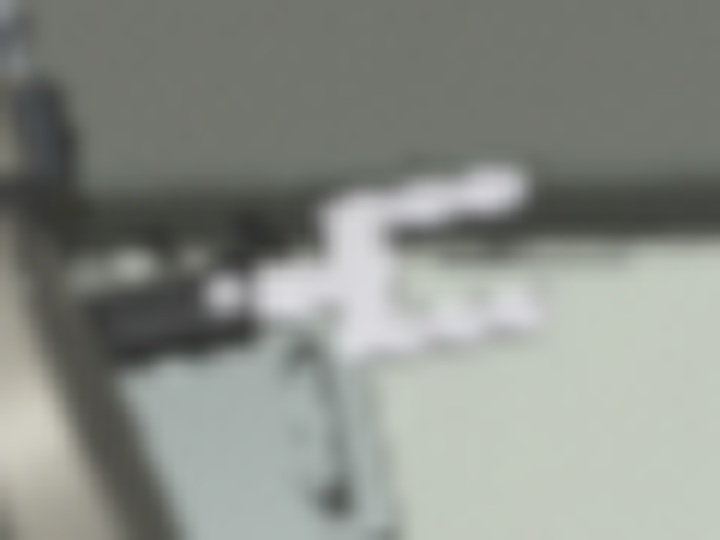

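```bash
cat > plan.py <<'E'
from h import *
d=np.load('deck.npz');O,D=d['O'],d['D']; n=D[:,2]; y=D[:,1]
h=np.array([np.cos(np.radians(8)),np.sin(np.radians(8)),0])
def tcp(ys,zs=.008,xs=0,yt=.0155):   # uphill tine tip at deck (xs,ys,zs)
    t=O+D@[xs,ys,zs]; tip=t-yt*h; return tip+.128*y-np.array([0,0,.0142])
def delta(tgt):
    s=read_state(); Rm=R.from_quat(np.roll(s['ee_rot'],-1)).as_matrix()
    print('t',s['time'],'eef',s['eef_pos'],'F',s['contact_force'],'yaw',np.degrees(np.arctan2(Rm[1,1],Rm[0,1])))
    return Rm.T@(tgt-s['eef_pos'])*1000
E
python3 - <<'E'
from plan import *
t=tcp(.125); print(t, delta(t)); 
a=np.radians(8); Rt=np.array([[0,np.cos(a),np.sin(a)],[0,np.sin(a),-np.cos(a)],[-1,0,0]])
print(Rt.T@(t-read_state()['eef_pos'])*1000)
E
```

```text
t 11.0 eef [0.5755 0.3174 0.1537] F [ 0.5029 -0.0598 -1.0205] yaw 10.31519260321988
[0.4784 0.242  0.0882] [  65.7708 -108.837    56.7622]
[  65.4496 -106.6244   61.1622]
```

Call:
send_rows([
  [[0,-40,0,0.04,5],[0,-40,20,0,5],[10,-27,21,0,5],[20,0,20,0,5],[20,0,0,0,5],[0,0,0,0,5],[0,0,0,0,5]],
])

```text
time: 11.88
eef_pos: [0.4791, 0.241, 0.1051]
ee_rot: [0.534, 0.464, 0.534, -0.464]
contact_force: [0.2, 0.2, -1.5]
width: 0.189
```

```bash
python3 - <<'E'
from plan import *
t=tcp(.125); print(t, delta(t)); 
for q in('wrist','top','side'): cv2.imwrite(f'pics/{q}9.png',viewer.snapshot(q)[:,:,::-1])
crop('pics/side9.png','pics/side9c.png',260,140,120,120,5)
crop('pics/top9.png','pics/top9c.png',260,165,120,75,6)
E
```

```text
t 11.875 eef [0.4791 0.241  0.1051] F [ 0.1879  0.175  -1.5292] yaw 8.033028865839158
[0.4784 0.242  0.0882] [16.8767 -0.5177 -1.1378]
```

View pics/side9c.png

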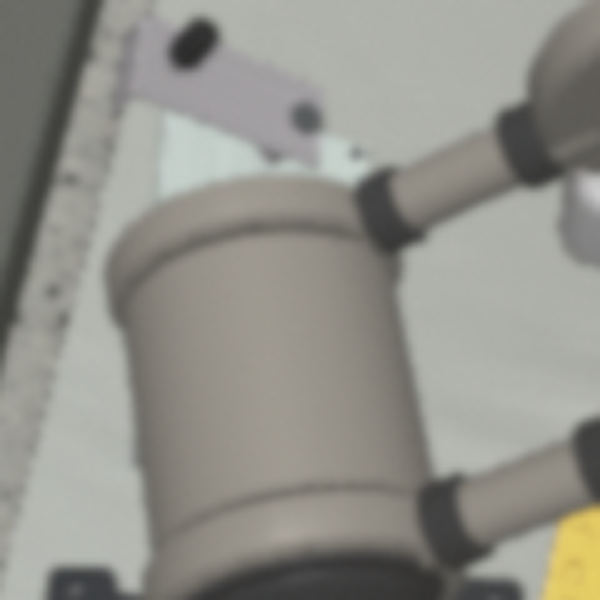

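View pics/top9c.png

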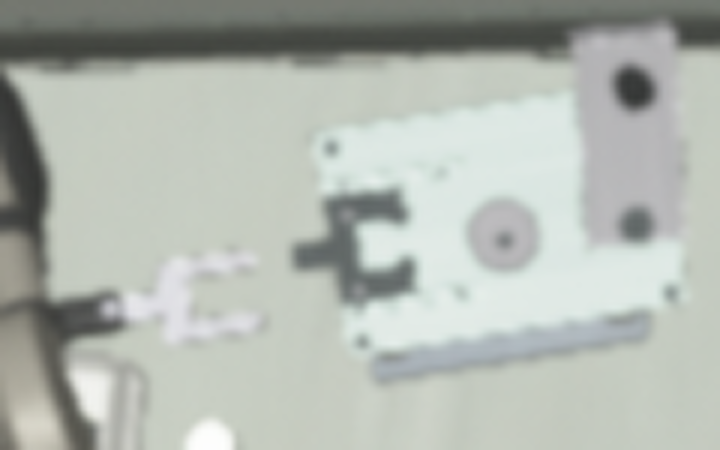

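View pics/wrist9.png

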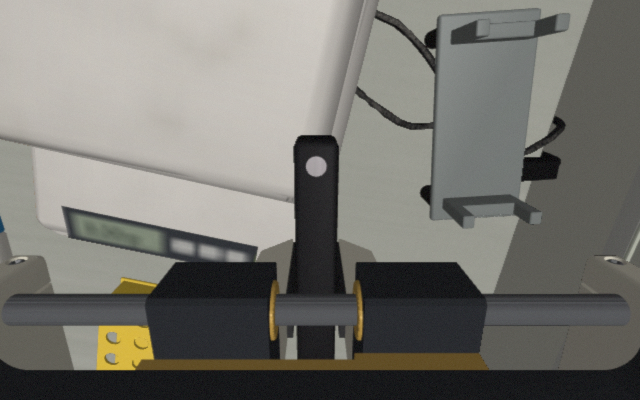

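```bash
python3 - <<'E'
from plan import *
T=lambda a:((a[0]+.5)/4-.5+200,(a[1]+.5)/4-.5+165)
S2=lambda a:((a[0]+.5)/2.7-.5+230,(a[1]+.5)/2.7-.5+140)
print('pan corner',tri(ray('top',*T((212,238))),ray('side',*S2((242,442)))))
s=read_state(); e=s['eef_pos']
def t9(q): return (q[0]+.5)/6-.5+260,(q[1]+.5)/6-.5+165
tip=e+[0,0,.0142]-.128*y
print('pred tines',proj('top',tip+.0155*h),proj('top',tip-.0155*h)); print('seen',t9((254,260)),t9((262,322)))
print('tab end seen at deck', D.T@(onplane('top',*t9((293,256)),O+.012*n,n)-O))
print('pred spindle',proj('top',O+.03*n),'seen',t9((503,237)))
print('clip sides', [D.T@(onplane('top',*t9(q),O+.012*n,n)-O) for q in((328,200),(347,300),(405,193),(413,290))])
E
```

```text
pan corner (array([0.4707, 0.2668, 0.0846]), np.float64(0.002082759075506249))
pred tines [301.5819 207.3086] [303.1501 217.5686]
seen (301.9166666666667, 207.91666666666666) (303.25, 218.25)
tab end seen at deck [0.0028 0.1045 0.012 ]
pred spindle [343.839  204.3774] seen (343.4166666666667, 204.08333333333334)
clip sides [array([0.0286, 0.0829, 0.012 ]), array([-0.0247,  0.0816,  0.012 ]), array([0.0258, 0.0449, 0.012 ]), array([-0.0251,  0.0483,  0.012 ])]
```

```bash
python3 - <<'E'
from plan import *
t=tcp(.112,.009,.003); print(t, delta(t)); 
E
```

```text
t 12.025 eef [0.4795 0.2411 0.1058] F [ 0.0755  0.5859 -1.908 ] yaw 8.042183036676636
[0.4823 0.2294 0.0906] [15.1926  1.1661 12.0142]
```

Call:
send_rows([
  [[0,1,12,0,5],[8,0,0,0,5],[7,0,0,0,5],[0,0,0,0,5],[0,0,0,0,5]],
])

```text
time: 12.65
eef_pos: [0.4819, 0.2292, 0.0902]
ee_rot: [0.534, 0.464, 0.534, -0.464]
contact_force: [1.4, -1.4, -0.7]
width: 0.19
```

```bash
python3 - <<'E'
from plan import *
t=tcp(.112,.009,.003); print(t, delta(t)); 
for q in('wrist','top'): cv2.imwrite(f'pics/{q}10.png',viewer.snapshot(q)[:,:,::-1])
crop('pics/top10.png','pics/top10c.png',260,165,120,75,6)
E
```

```text
t 12.65 eef [0.4819 0.2292 0.0902] F [ 1.3579 -1.3539 -0.6524] yaw 8.01702553341074
[0.4823 0.2294 0.0906] [-0.3582  0.4016 -0.1921]
```

View pics/top10c.png

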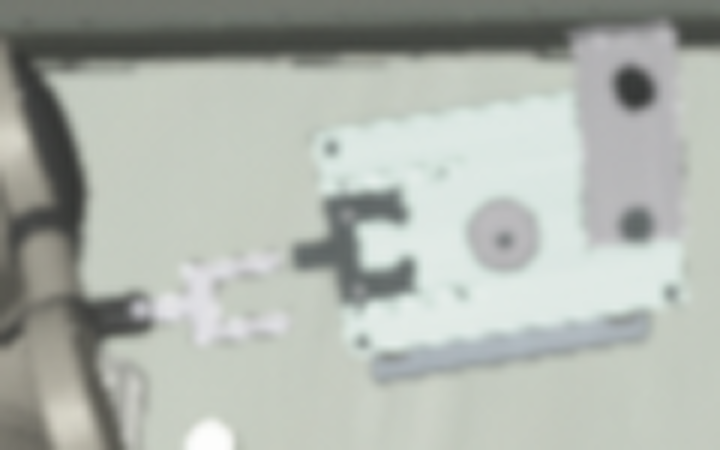

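View pics/wrist10.png

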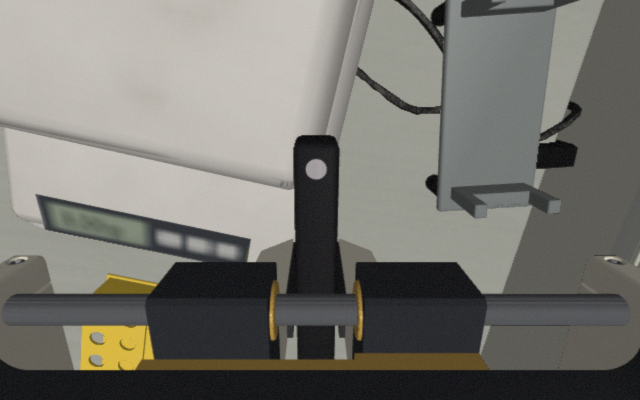

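Call:
send_rows([
  [[0,1,0,0,5],[0,0,6,0,5],[0,0,6,0,5],[0,0,6,0,5],[0,0,6,0,5]],
], squeeze=50)

```text
time: 13.38
eef_pos: [0.4861, 0.2049, 0.0902]
ee_rot: [0.534, 0.464, 0.534, -0.464]
contact_force: [0.6, 0.3, -1.3]
width: 0.194
```

```bash
python3 - <<'E'
from plan import *
t=tcp(.0466,.009,.003); print(t, delta(t)); 
for q in('top',): cv2.imwrite(f'pics/{q}11.png',viewer.snapshot(q)[:,:,::-1])
crop('pics/top11.png','pics/top11c.png',260,165,120,75,6)
E
```

```text
t 13.375 eef [0.4861 0.2049 0.0902] F [ 0.5556  0.2926 -1.252 ] yaw 8.005038824718035
[0.4914 0.1647 0.0906] [-0.385  -0.3562 40.6015]
```

View pics/top11c.png

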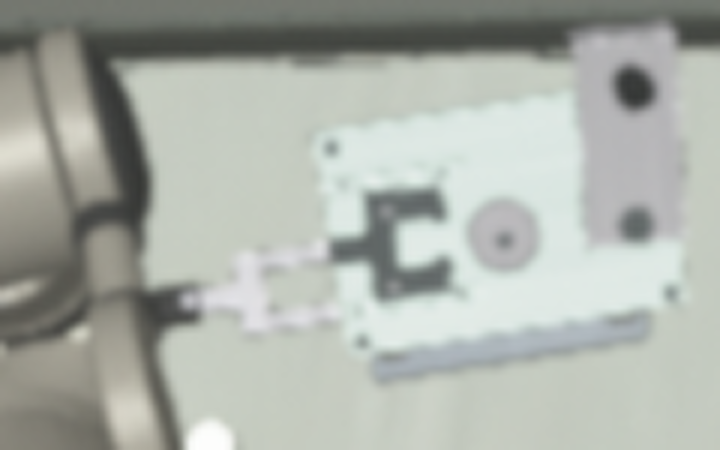

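The tine is bearing on the tab's end, and the clip has moved about 17 mm along the chute without tilting. I'll keep pushing.

Call:
send_rows([
  [[0,0,6,0,5],[0,0,6,0,5],[0,0,6,0,5],[0,0,4,0,5],[0,0,4,0,5]],
])

```text
time: 14.05
eef_pos: [0.4895, 0.1813, 0.0904]
ee_rot: [0.533, 0.465, 0.534, -0.463]
contact_force: [-3.2, 12.9, 0.0]
width: 0.193
```

```bash
python3 - <<'E'
from plan import *
t=tcp(.0466,.009,.003); print(t, delta(t)); 
for q in('top',): cv2.imwrite(f'pics/{q}12.png',viewer.snapshot(q)[:,:,::-1])
crop('pics/top12.png','pics/top12c.png',260,165,120,75,6)
E
```

```text
t 14.05 eef [0.4895 0.1813 0.0904] F [-3.1845 12.8588  0.0337] yaw 7.978448845002271
[0.4914 0.1647 0.0906] [-0.2393 -0.3698 16.7528]
```

View pics/top12c.png

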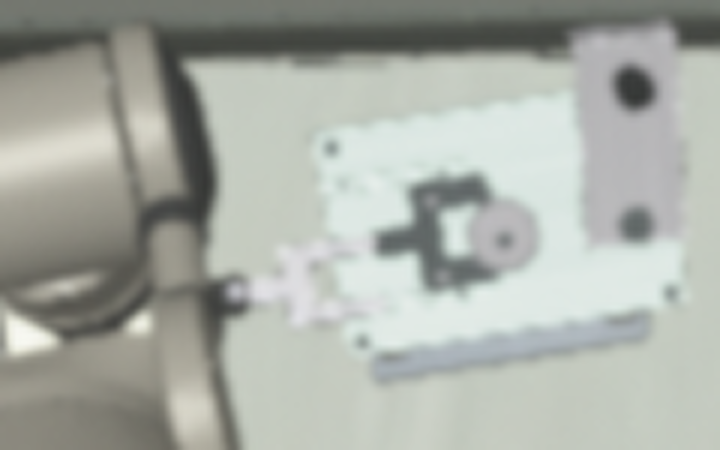

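Call:
send_rows([
  [[0,0,3,0,5],[0,0,3,0,5],[0,0,3,0,5]],
])

```text
time: 14.48
eef_pos: [0.4909, 0.1717, 0.0904]
ee_rot: [0.534, 0.464, 0.534, -0.463]
contact_force: [-1.5, 2.2, -0.3]
width: 0.192
```

Call:
send_rows([
  [[0,0,3,0,5],[0,0,3,0,5]],
])

```text
time: 14.72
eef_pos: [0.4919, 0.1646, 0.0903]
ee_rot: [0.534, 0.464, 0.534, -0.464]
contact_force: [-2.6, 9.2, 0.2]
width: 0.191
```

```bash
python3 - <<'E'
from plan import *
t=tcp(.0466,.009,.003); print(t, delta(t)); 
for q in('top',): cv2.imwrite(f'pics/{q}13.png',viewer.snapshot(q)[:,:,::-1])
crop('pics/top13.png','pics/top13c.png',260,165,120,75,6)
E
```

```text
t 14.725 eef [0.4919 0.1646 0.0903] F [-2.6224  9.1695  0.1579] yaw 8.008034232197348
[0.4914 0.1647 0.0906] [-0.3273 -0.5147 -0.0866]
```

View pics/top13c.png

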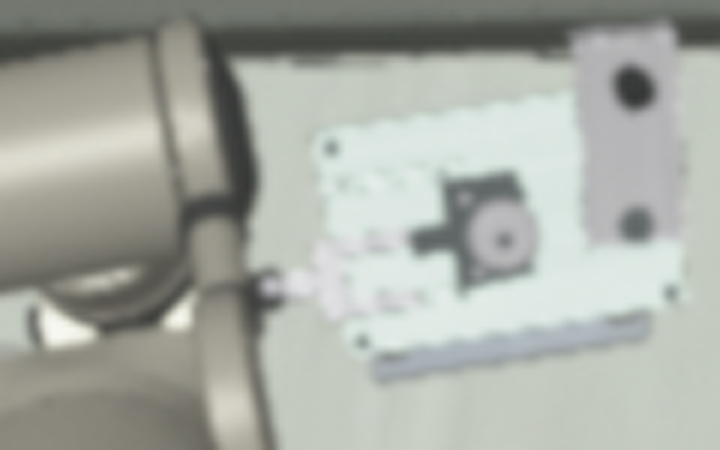

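Call:
send_rows([
  [[0,0,1.5,0,5],[0,0,1,0,5],[0,0,0,0,5]],
])

```text
time: 15.15
eef_pos: [0.4919, 0.1645, 0.0905]
ee_rot: [0.533, 0.465, 0.534, -0.463]
contact_force: [-2.5, 13.4, -0.1]
width: 0.19
```

Call:
send_rows([
  [[0,0,2,0,5],[0,0,2,0,5],[0,0,2,0,5]],
])

```text
time: 15.52
eef_pos: [0.4915, 0.1636, 0.0908]
ee_rot: [0.53, 0.467, 0.537, -0.461]
contact_force: [-9.7, 43.2, 4.7]
width: 0.192
```

```bash
python3 - <<'E'
from plan import *
t=tcp(.0466,.009,.003); print(t, delta(t)); 
E
```

```text
t 15.525 eef [0.4915 0.1636 0.0908] F [-9.6724 43.169   4.7392] yaw 7.957561845575638
[0.4914 0.1647 0.0906] [ 0.2466  0.0937 -1.0343]
```

Call:
send_rows([
  [[0,0,-6,0,5],[0,0,-10,0,5],[0,0,-20,0,5],[0,0,-25,0,5],[-10,0,-15,0,5],[-30,0,0,0,5],[-30,0,0,0,5],[0,0,0,0,5]],
])

```text
time: 16.52
eef_pos: [0.4841, 0.2319, 0.1629]
ee_rot: [0.535, 0.465, 0.533, -0.462]
contact_force: [0.4, -0.2, -2.1]
width: 0.192
```

```bash
python3 - <<'E'
from plan import *
delta(O)
for q in('top','wrist','side'): cv2.imwrite(f'pics/{q}14.png',viewer.snapshot(q)[:,:,::-1])
crop('pics/top14.png','pics/top14c.png',260,165,120,75,6)
crop('pics/side14.png','pics/side14c.png',260,140,120,120,5)
def t9(q): return (q[0]+.5)/6-.5+260,(q[1]+.5)/6-.5+165
print(*[np.round((np.array(proj('top',O+D@np.array(q)))-[260,165]+.5)*6-.5) for q in([0,.0466,.012],[.028,.0266,.012],[-.028,.0266,.012],[.028,-.0344,.012],[-.028,-.0344,.012])])
E
```

```text
t 16.525 eef [0.4841 0.2319 0.1629] F [ 0.3892 -0.1996 -2.1474] yaw 8.012771284529817
[409. 243.] [441. 183.] [457. 289.] [563. 163.] [577. 269.]
```

View pics/top14c.png

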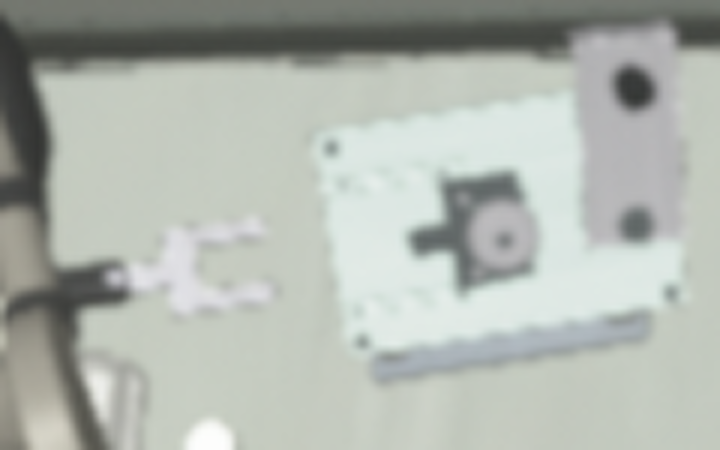

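View pics/wrist14.png

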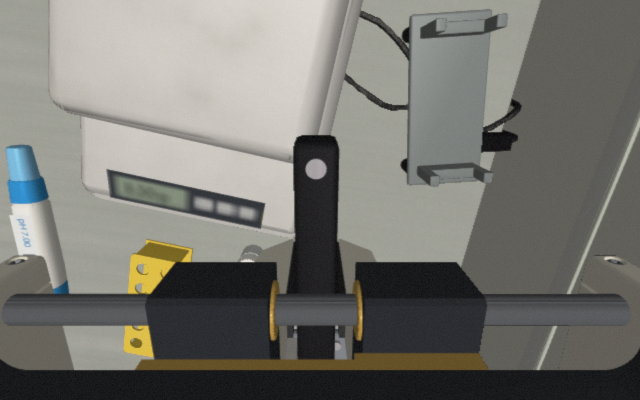

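View pics/side14c.png

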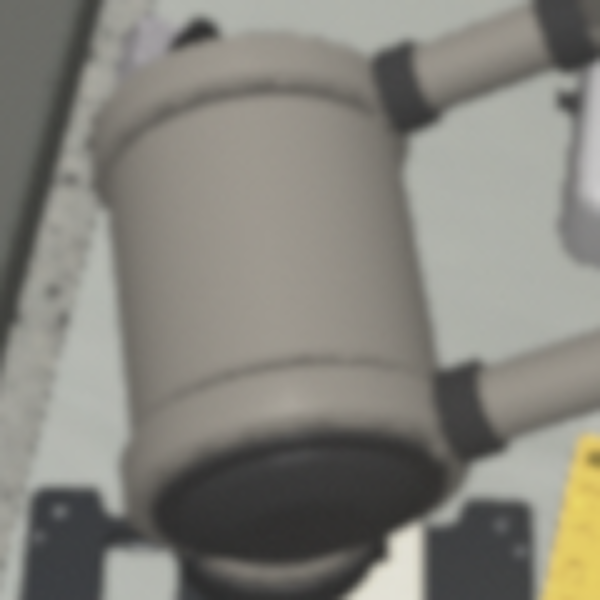

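Clip is home: tab end at (410,240) against a predicted (409,243), and the push hit a hard stop. Now returning the fork.

Call:
send_rows([
  [[0,0,0,-0.04,5],[0,40,-25,0,5],[0,40,-25,0,5],[10,26,-18,0,5],[20,0,0,0,5],[0,0,0,0,5],[0,0,0,0,5]],
])

```text
time: 17.55
eef_pos: [0.5744, 0.3173, 0.1301]
ee_rot: [0.543, 0.453, 0.543, -0.453]
contact_force: [0.2, -0.1, -0.4]
width: 0.194
```

```bash
python3 - <<'E'
from plan import *
print(delta(np.array([.5769,.318,.0498])))
for q in('top','wrist'): cv2.imwrite(f'pics/{q}15.png',viewer.snapshot(q)[:,:,::-1])
crop('pics/top15.png','pics/top15c.png',210,155,90,60,8)
E
```

```text
t 17.55 eef [0.5744 0.3173 0.1301] F [ 0.2264 -0.0655 -0.3822] yaw 10.297691349144012
[80.3007  2.6538 -0.2975]
```

View pics/wrist15.png

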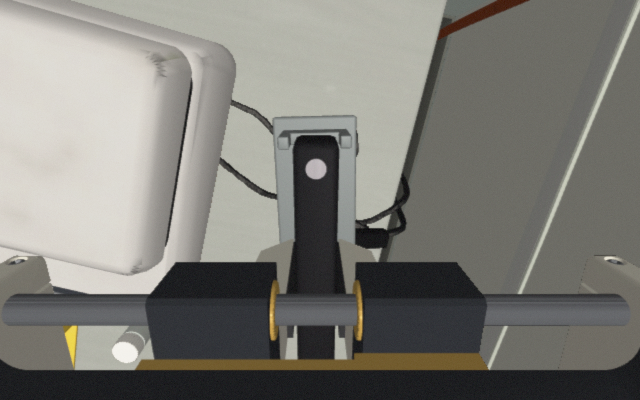

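View pics/top15c.png

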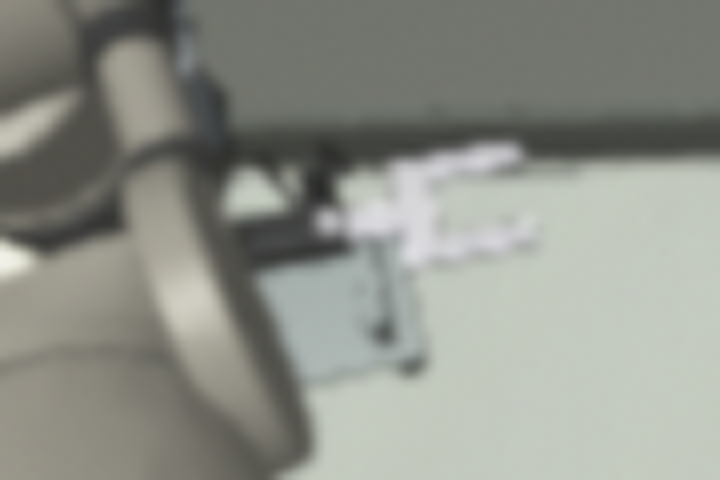

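Call:
send_rows([
  [[10,2,0,0,5],[30,0,0,0,5],[20,0,0,0,5],[10,0,0,0,5],[6,0,0,0,5],[3,0,0,0,5],[0,0,0,0,5]],
])

```text
time: 18.52
eef_pos: [0.5769, 0.3181, 0.0521]
ee_rot: [0.543, 0.453, 0.543, -0.453]
contact_force: [-1.1, -0.2, 0.7]
width: 0.189
```

```bash
python3 - <<'E'
from plan import *
print(delta(np.array([.5769,.318,.0498])))
E
```

```text
t 18.525 eef [0.5769 0.3181 0.0521] F [-1.0564 -0.2328  0.7335] yaw 10.315584530864244
[2.3296 0.0143 0.0629]
```

Call:
send_rows([
  [[1.5,0,0,0,5],[1,0,0,0,5],[0,0,0,0,5]],
])

```text
time: 18.9
eef_pos: [0.5771, 0.3184, 0.0507]
ee_rot: [0.543, 0.454, 0.543, -0.452]
contact_force: [-3.7, -0.3, 8.1]
width: 0.19
```

Seated: 8 N upward, and 2.5 mm commanded gave 1.4 mm of travel. Releasing and retracting.

Call:
send_rows([
  [[0,0,0,0,34],[0,0,0,0,34],[0,0,0,0,34],[-10,0,0,0,34],[-30,0,0,0,34],[-50,0,0,0,34],[-60,0,0,0,34],[-40,0,-20,0,34],[0,0,-40,0,34],[0,0,0,0,34]],
])

```text
time: 20.15
eef_pos: [0.5649, 0.3794, 0.2397]
ee_rot: [0.544, 0.453, 0.544, -0.452]
contact_force: [0.3, 0.1, -0.8]
width: 0.368
```

```bash
python3 - <<'E'
from plan import *
import pickle
delta(O)
pickle.dump(viewer.camera_params('wrist'),open('w16.pkl','wb'))
for q in('top','wrist','side'): cv2.imwrite(f'pics/{q}16.png',viewer.snapshot(q)[:,:,::-1])
crop('pics/top16.png','pics/top16c.png',200,160,190,90,4)
E
```

```text
t 20.15 eef [0.5649 0.3794 0.2397] F [ 0.2734  0.0698 -0.8116] yaw 10.493215703909547
```

View pics/wrist16.png

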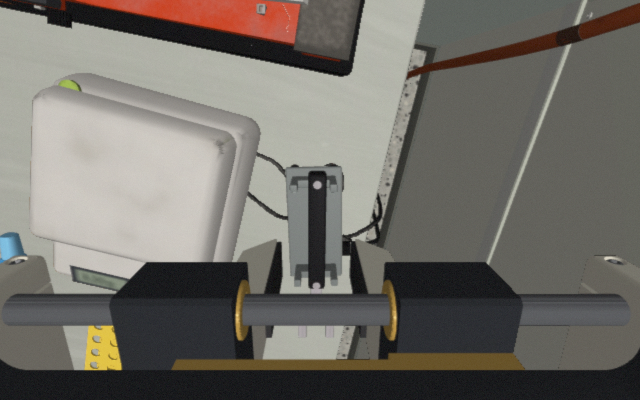

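View pics/top16c.png

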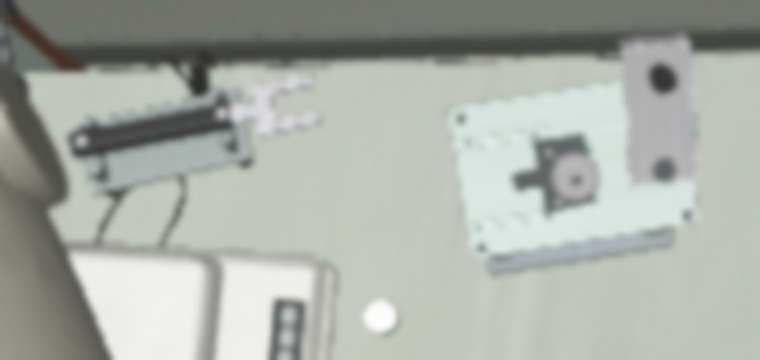

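View pics/side16.png

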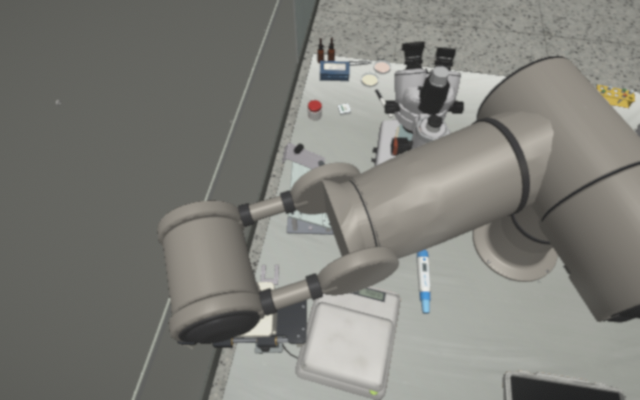

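Top view shows the fork back in its rest, the clip round the spindle, the cover open and the white vial unmoved. There's time for a closer look at the clip.

Call:
send_rows([
  [[-45,0,20,0,34],[-45,-10,50,0,34],[0,-20,50,0,34],[0,-20,50,0,34],[0,-20,50,0,34],[0,-20,50,0,34],[0,-20,50,0,34],[0,-17,50,0,34],[0,0,50,0,34],[0,0,25,0,34],[0,0,0,0,34],[0,0,0,0,34]],
])

```text
time: 21.8
eef_pos: [0.5201, -0.0792, 0.3251]
ee_rot: [0.543, 0.453, 0.543, -0.453]
contact_force: [-0.3, 0.2, 0.1]
width: 0.369
```

```bash
python3 - <<'E'
from plan import *
delta(O); p=viewer.camera_params('wrist')
for q in('top','wrist','side'): cv2.imwrite(f'pics/{q}17.png',viewer.snapshot(q)[:,:,::-1])
for q in([0,0,.03],[0,.0466,.012],[.006,.0266,.012],[.028,.0266,.012],[-.028,.0266,.012],[.052,.0775,0],[-.052,.0775,0]): print(q,proj('wrist',O+D@np.array(q),p))
crop('pics/wrist17.png','pics/wrist17c.png',220,70,190,150,4)
crop('pics/side17.png','pics/side17c.png',230,90,140,280,2)
E
```

```text
t 21.8 eef [ 0.5201 -0.0792  0.3251] F [-0.2742  0.1815  0.0737] yaw 10.276203760720371
[0, 0, 0.03] [327.4555  98.561 ]
[0, 0.0466, 0.012] [338.3334  49.6738]
[0.006, 0.0266, 0.012] [342.5198  71.1539]
[0.028, 0.0266, 0.012] [362.8887  71.5195]
[-0.028, 0.0266, 0.012] [313.2837  70.6291]
[0.052, 0.0775, 0] [396.4006  14.2724]
[-0.052, 0.0775, 0] [301.32    20.1035]
```

View pics/wrist17.png

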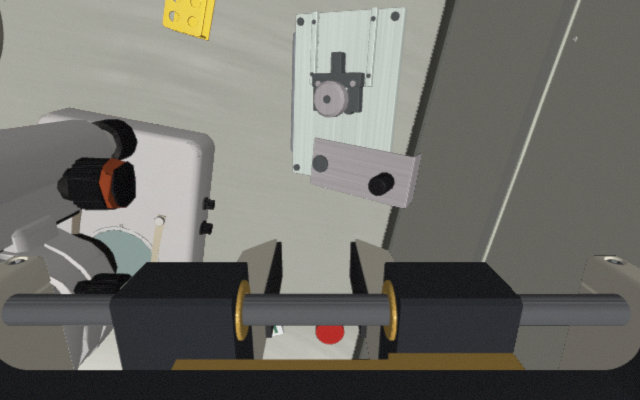

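View pics/side17c.png

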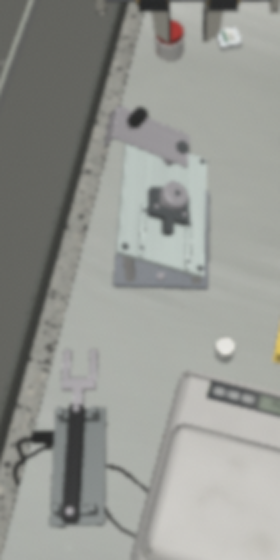

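```bash
python3 -c "
from bench import order,read_state
print(order.close_job(), read_state()['time'])"
```

```text
the job is handed in; nothing more can be done
the job is handed in; nothing more can be done
```

The spindle is locked. The cover is swung aside, the clip is home round the spindle and the fork is back in its rest. I handed the job in at about 22 s of the 61 s.

**What I did**
- **Cover:** I gripped the knob and swung the cover up the slope to about 1.64 rad. Force on the tool reached about 20 N mid-swing, so I loosened the grip for the rest.
- **Push:** The moves only turn the tool about the vertical, so the fork could not be tilted with the deck. I held it level and pushed the end of the clip's tab with the uphill tine instead of straddling the tab. The fingers never touched the clip.
- **Snap:** The jaws spread at about 13 N and the force then dropped. I pushed on to a firm stop, reaching about 44 N at the wrist.
- **Fork:** I laid it back where it had been, felt it seat (8 N upward), let go and backed away.

**Last checks**
- **Clip:** In the top view the tab end lies within about 2 mm of its home position. The closer wrist view puts it 1–2 mm past that, about the calibration error, so it is not short of home.
- **Fork:** It lies between the rest's cheeks, with the tines within a pixel of where they started.
- **Cover and vials:** The cover is still open. The white vial has not moved and the red-lidded vial is still standing. I took the red-lidded one to be the wash vial and did not measure its position afterwards.
- **Arm:** It stood clear and touched nothing at hand-in.

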